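# Pump up the airbrush air tank

## Task

Charge the airbrush's air tank: first push the red bleed-tap lever all the way round to shut, crosswise to its pipe, then pump the black palm knob with the fingertips, in full strokes and letting it spring right back up each time, until the green pressure pin pops fully out. Do not touch the pin itself or lift, shift or knock over the paint bottles, the miniature or the airbrush stand. Finish with the hand clear, the knob up and the tap still shut.

Things in the scene. Friction and masses are not known exactly. Their poses are not given: they have to be found in the camera images.
- tank: blue air tank lying along its own y axis (110 mm diameter, 300 mm long, crown of the shell 140 mm above the table), strapped to a plywood board (160 x 360 x 12 mm) that is fixed to the table. Origin: centre of the board's underside, on the table. Along the crown stand, at y = -95 mm the pump, at y = 0 the pressure pin, at y = +95 mm the bleed tap. Nothing stands higher than these three.
- knob_top (a point): centre of the flat top (42 mm across) of the black round palm knob (50 mm diameter, 240 mm above the table when up) of the pump; it moves with the knob. The knob goes 30 mm straight down against a return spring (about 5 N at first, 11 N at the bottom) and comes up by itself within 0.4 s when let go; below it are a bare rod with a coil spring and an aluminium barrel (44 mm diameter).
- plunger (a joint): how far the pump knob is pushed down, m: 0 = up, 0.030 = bottom of the stroke. With the tap shut every stroke of 25 to 30 mm, down and back up to within 3 mm of the top, raises the pressure pin some 4 to 8 mm; shorter strokes raise it little or nothing. With the tap open the air escapes and nothing rises.
- pin_top (a point): top of the green pressure-indicator pin (14 mm diameter, rounded top) in its brass hexagon housing (top of the housing 160 mm above the table), midway between pump and tap; moves with the pin. A white band 5 mm high near its foot comes out of the housing when it is fully out. Not to be touched.
- pin (a joint): how far the pressure pin has risen, m: 0 = in (2 mm shows), 0.030 = fully out. It starts at 0 to 0.007, rises stepwise with the strokes, stays about where it is between strokes, and from somewhere between 0.021 and 0.026 pops the rest of the way out by itself during that stroke or the next. Further strokes then do nothing.
- tap_pivot (a point): point on the upright axis of the bleed tap's lever, half-way up its grip (200 mm above the table). The brass valve under it lies along the tank's y axis; its highest part beside the stem is 178 mm above the table, so a fingertip may reach down to 184 mm above the table beside the lever.
- tap_end (a point): middle of the outer end of the red grip of the tap's lever, half-way up; it turns with the lever. The grip is 13 mm wide, 13 mm high (194 to 207 mm above the table) and covers the lever from 22 to 66 mm from the axis.
- tap (a joint): angle of the tap's lever, rad: 0 = open (lever points along the tank's +y, in line with its pipe), 1.571 = shut on its stop (lever crosswise, along the tank's +x, away from the robot); seen from above it turns clockwise to shut. It starts at 0 to 0.4, turns stiffly (about 1.5 N at the grip's outer end) and stays where it is left.
- paint_ochre: loose dropper bottle, orange with a white cap, 25 mm diameter, 84 mm high, 35 g; origin: centre of its underside. To be left alone.
- paint_teal: loose dropper bottle, green with a black cap, 25 mm diameter, 84 mm high, 35 g; origin: centre of its underside. To be left alone.
- mini: loose painting grip of dark wood (42 mm foot) with a small red figure on it, 97 mm high; origin: centre of its underside. To be left alone.
- airbrush: loose steel airbrush resting level on a heavy dark stand (base 70 x 60 mm; the airbrush is 150 mm long along the stand's x, its cup reaches 107 mm above the table); origin: centre of the base's underside. To be left alone.

How it is judged:
By the outcome, as a careful person would: the job done as asked, in the order asked, and still so for the second after the job is handed in, with the robot touching nothing.
It also fails if it takes over 45 s, if anything falls off the work surface, if the arm or the gripper's body presses on something with over 40 N, if the wrist force passes 120 N, or if a joint passes its speed limit or range.

## Robot

A 7-joint arm with a two-finger parallel gripper is mounted at the origin on the work surface. World frame = base frame: x ahead of the robot, y to its left, z up, the work surface at z = 0. Lengths are in m, angles in rad, forces in N, time in s.
With the tool pointing down it reaches from about 0.4 to 0.85 m from the base axis. Payload 4.5 kg.
Tool frame: the origin (TCP) lies on the centre line of the jaws, within the pads' length; the fingertips stand 19 mm ahead of it and the grasp point (between the pads) is the TCP; z points along the fingers, y is the line along which they close (so a half turn about z gives the same grasp; the last joint's range is limited). The gripper opens to 85 mm and grips with 20 to 120 N. Pads are 22 mm wide; open, the fingers measure 114 mm over their backs; the gripper's body (76 mm by 85 mm) begins 54 mm behind the grasp point. The pads swing forward as they close: fully open they stand 13 mm farther back than shut.
Start: joints at [1.2, 0.689, -0.195, 1.565, 0.157, 0.902, -0.215], TCP at [0.246, -0.574, 0.25] pointing down, gripper open.
Joint ranges: [-3.01, 3.01], [-0.46, 2.08], [-1.47, 1.51], [0.13, 2.56], [-1, 4.14], [0.04, 2.09], [-2.66, 2.66]. Speed limits (rad/s): [2.57, 2.57, 3.14, 3.14, 3.14, 3.14, 3.14].

## Interface

Orientations are given as a rotation vector (axis times angle).
In Python, from plant import bot gives the robot as it stands. Calls block until the motion is done:
- bot.reach(position, orientation): joint-space move of the TCP to a pose.
- bot.servo_line(position, orientation=None, v=0.15, max_force=None): straight line of the TCP; orientation=None keeps the orientation; v is the mean speed in m/s. With max_force (N) it stops when the force on the tool has changed by that much, and returns True; else False.
- bot.goto_joints(angles): joint-space move.
- bot.gripper_to(opening, grasp_force=None): opening from 0.0 (shut) to 1.0 (fully open); grasp_force is the grip in N (None keeps the last); returns when the fingers have stopped.
- bot.hold(seconds).
- bot.ik(position, orientation): joint angles nearest the present ones, or None.
- bot.camera(name): name is "scene" or "top"; returns the picture (400x640x3 uint8, blue, green, red); there is no depth.
- bot.camera_model(name): a dict with "intrinsics" (3x3 intrinsics, pixels), "k1" (the pictures are not rectified: a ray, as slopes to the right and down, at radius r is drawn at 1 + k1 r^2 times it, then the intrinsics apply), "origin" and "attitude" of the camera in the world. Camera axes: x right, y up, looking along -z (the intrinsics and any distortion apply to the point x, -y, -z); pixel columns grow to the right and rows downward; lengths in m; the calibration is good to about 2 mm. A picture is of the moment at which its call begins. camera_model takes no time and is no camera call.
A pose or a line that the arm cannot do raises bot.IKError and nothing moves.
- bot.hand_in(): hands the job in; it is judged then, once.
Trained networks look in the newest picture that a camera, given by its name, has taken for a name from the list of things; names that differ only in an ending like _2 or _b are one class to them, and where a whole thing is asked for, a point or a joint stands for the part that bears it (a point fixed in the world has none). Each returns a list of dicts, best first, with "p" (0 to 1); they miss things now and then, are a little off and sometimes report something else, mostly with a low value. They report only what shows in the picture. A call takes as long as a camera call.
- bot.outline_of(camera, thing): "region" (400x640 bool, what is visible of it) and "bbox" ([left, top, right, bottom] in pixels, round what is visible of it).
- bot.spot_point(camera, thing): "point" ([row, column] in pixels: a listed point, or the origin of a listed thing).
Readings, each from a call of its own:
- bot.read_time_s(): time.
- bot.read_joint_positions(): joint angles.
- bot.read_joint_velocities(): joint speeds.
- bot.read_joint_efforts(): joint torques, N m.
- bot.read_ee_pos(): TCP position.
- bot.read_tcp_rot(): TCP orientation.
- bot.read_force(): force on the tool from outside, world axes, zero at the start.
- bot.read_torque(): the same for the moment, N m.
- bot.read_opening(): opening from 0.0 (shut) to 1.0 (fully open).
- bot.read_gripper_force(): force on a finger pad.
Only numpy, scipy, OpenCV 4.12 (cv2) and the standard library are available. Lean on these libraries where they do the work, as an engineer would, in place of code of your own. Each camera call takes 0.05 s, during which the arm holds its last target. There are 200 camera calls.

## Working session

There is one attempt and no reset: what is moved stays moved. The work goes in short steps, each a Python script; the robot and the scene stay as the last script left them, time stands still between calls to the robot, and variables do not carry over. Pictures are saved under pics/ and viewed, at most 10 in all, crops included, and the job is handed in when it is done.

```bash
mkdir -p pics; cat > h.py <<'E'
import numpy as np, cv2
from plant import bot
def cam(n):
    m=bot.camera_model(n); return np.array(m["intrinsics"]),m["k1"],np.array(m["origin"]),np.array(m["attitude"])
def R(n):
    a=cam(n)[3]; return a if a.shape==(3,3) else cv2.Rodrigues(a)[0]
def proj(n,P):
    K,k,o,_=cam(n); c=R(n).T@(np.array(P)-o); s=np.array([c[0],-c[1]])/-c[2]; s=s*(1+k*(s@s)); return (K@[*s,1])[:2][::-1]  # row,col
def ray(n,rc):
    K,k,o,_=cam(n); d=np.linalg.solve(K,[rc[1],rc[0],1])[:2]; s=d.copy()
    for _ in range(20): s=d/(1+k*(s@s))
    return o,R(n)@np.array([s[0],-s[1],-1])
def at_z(n,rc,z):
    o,d=ray(n,rc); return o+d*(z-o[2])/d[2]
def tri(rc1,rc2):
    (a,u),(b,v)=ray("scene",rc1),ray("top",rc2)
    t=np.linalg.lstsq(np.c_[u,-v],b-a,rcond=None)[0]; p,q=a+u*t[0],b+v*t[1]
    return (p+q)/2,np.linalg.norm(p-q)
E
python3 - <<'E'
from h import *
np.set_printoptions(precision=4,suppress=True)
print(bot.camera_model("top"),bot.camera_model("scene"))
for n in("scene","top"): cv2.imwrite(f"pics/{n}0.png",bot.camera(n))
Z=dict(knob_top=.24,tap_pivot=.2,tap_end=.2,pin_top=.165,tank=0,paint_ochre=0,paint_teal=0,mini=0,airbrush=0)
for t,z in Z.items():
    b={}
    for n in("scene","top"):
        r=bot.spot_point(n,t)
        for q in r[:2]: print(t,n,round(q["p"],2),np.array(q["point"]),at_z(n,q["point"],z))
        if r:b[n]=r[0]["point"]
    if len(b)==2: print("   tri",*tri(b["scene"],b["top"]))
print(bot.read_tcp_rot(),bot.read_time_s())
E
```

```text
{'intrinsics': array([[437.5185,   0.    , 315.2612],
       [  0.    , 437.5185, 200.1036],
       [  0.    ,   0.    ,   1.    ]]), 'k1': -0.030966023014219475, 'origin': array([0.3546, 0.0762, 1.2347]), 'attitude': array([ 0.081 , -0.0933, -1.5877])} {'intrinsics': array([[450.0924,   0.    , 322.1781],
       [  0.    , 450.0924, 205.3607],
       [  0.    ,   0.    ,   1.    ]]), 'k1': 0.0418440574382417, 'origin': array([1.02  , 0.4712, 0.8846]), 'attitude': array([0.4283, 0.7997, 2.0605])}
knob_top scene 0.82 [148.9 238.2] [ 0.4973 -0.1098  0.24  ]
knob_top top 0.67 [186.7 393.8] [ 0.4928 -0.114   0.24  ]
   tri [ 0.4933 -0.1147  0.2349] 0.0006126826619630665
tap_pivot scene 0.58 [206.5 303.4] [0.524 0.086 0.2  ]
tap_pivot scene 0.36 [240.1 279. ] [0.6218 0.0997 0.2   ]
tap_pivot top 0.75 [178.9 309. ] [0.5208 0.0809 0.2   ]
   tri [0.5209 0.082  0.1949] 0.002543329341581299
tap_end scene 0.65 [225.2 316.9] [0.5491 0.1378 0.2   ]
tap_end top 0.73 [169.5 281.9] [0.5448 0.1455 0.2   ]
tap_end top 0.63 [181.  309.2] [0.5157 0.0805 0.2   ]
   tri [0.5471 0.1418 0.2003] 0.008799085
[... 335 characters left out ...]
91865258
paint_ochre scene 0.48 [212.8 316.5] [0.3773 0.015  0.    ]
paint_ochre top 0.56 [240.  337.6] [0.3777 0.0045 0.    ]
   tri [ 0.3754  0.008  -0.0057] 0.009118213501311286
paint_teal scene 0.75 [192.5 282.6] [ 0.37  -0.104  0.   ]
paint_teal top 0.53 [242.2 380.6] [ 0.3692 -0.1165  0.    ]
   tri [ 0.3665 -0.1135 -0.0077] 0.009868463714747071
mini scene 0.59 [233.5 348.2] [0.3884 0.1209 0.    ]
mini top 0.44 [240.3 296.8] [0.379  0.1192 0.    ]
   tri [ 0.3801  0.1182 -0.0105] 0.0032747893229925474
airbrush scene 0.83 [305. 371.] [0.5312 0.2718 0.    ]
airbrush top 0.73 [188.2 240.9] [0.5297 0.2762 0.    ]
   tri [0.5307 0.274  0.0011] 0.004612936146014445
[3.0774 0.6316 0.    ] 1.0
```

View images.

```bash
python3 - <<'E'
import cv2
a=cv2.imread("pics/top0.png")[120:270,210:430]; b=cv2.imread("pics/scene0.png")[90:340,180:440]
cv2.imwrite("pics/t1.png",cv2.resize(a,None,fx=3.5,fy=3.5,interpolation=2)); cv2.imwrite("pics/s1.png",cv2.resize(b,None,fx=2.4,fy=2.4,interpolation=2)[:600])
E
```

```text
(no output)
```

View pics/t1.png

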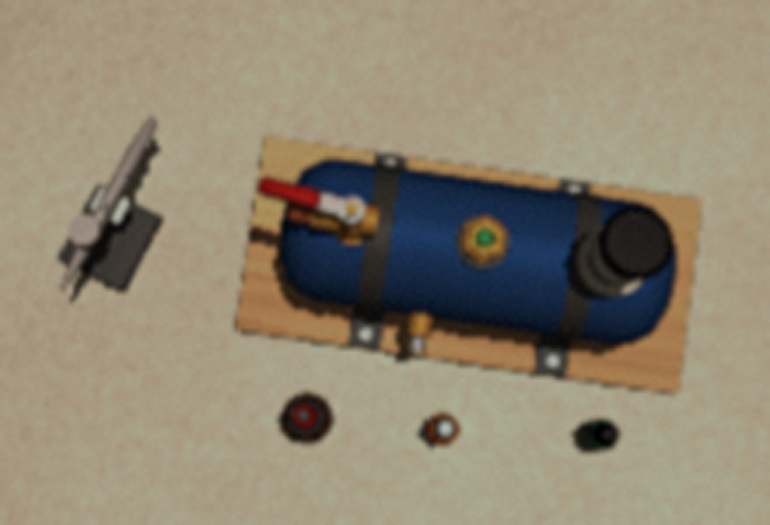

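View pics/s1.png

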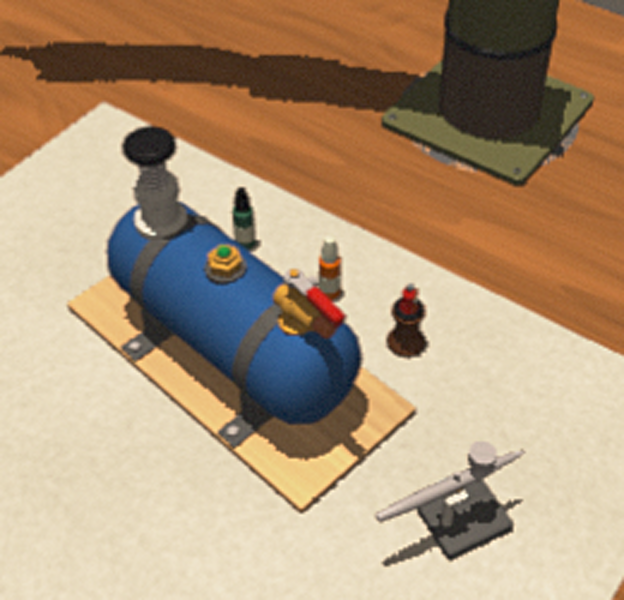

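```bash
cat >> h.py <<'E'
from scipy.spatial.transform import Rotation as Ro
def T(p,P):
    c,s=np.cos(p[2]),np.sin(p[2]); return np.array([p[0]+c*P[0]-s*P[1],p[1]+s*P[0]+c*P[1],P[2]])
def rot(a): return (Ro.from_euler("z",a)*Ro.from_euler("x",np.pi)).as_rotvec()  # tool down, tool x at world angle a
E
python3 - <<'E'
from h import *
from scipy.optimize import least_squares
np.set_printoptions(precision=4,suppress=True)
g=lambda u,v:(120+v/3.5,210+u/3.5)
h=lambda u,v:(90+v/2.4,180+u/2.4)
def obs(p):
    e=lambda r:(r*np.sin(p[3]),.095+r*np.cos(p[3]),.2)
    return [("top",g(262,137),(.08,.18,.012)),("top",g(702,198),(.08,-.18,.012)),("top",g(680,392),(-.08,-.18,.012)),("top",g(237,330),(-.08,.18,.012)),
 ("top",g(637,242),(0,-.095,.24)),("top",(186.7,393.8),(0,-.095,.24)),("scene",(148.9,238.2),(0,-.095,.24)),
 ("top",(178.9,309),(0,.095,.2)),("top",g(352,208),(0,.095,.207)),("scene",(206.5,303.4),(0,.095,.2)),
 ("top",g(262,187),e(.066)),("scene",(225.2,316.9),e(.066)),
 ("scene",h(415,410),(.08,.18,.012)) if 0 else ("scene",h(302,511),(.08,.18,.012)),("scene",h(415,411),(-.08,.18,.012)),("scene",h(68,306),(.08,-.18,.012)),("top",g(485,239),(0,0,.163+0))]
f=lambda p:np.concatenate([proj(n,T(p,P))-np.array(rc) for n,rc,P in obs(p)])
r=least_squares(f,[.505,-.01,-.137,.2],loss="soft_l1")
print(r.x); print(f(r.x).reshape(-1,2))
np.save("pose.npy",r.x)
p=r.x
for ty in(0,np.pi/2,np.pi,-np.pi/2):
    o=[]
    for t in np.linspace(p[3],1.65,6):
        # tool axis rotates with lever: push direction world angle = yaw - t
        q=T(p,(.05*np.sin(t)-.03*np.cos(t),.095+.05*np.cos(t)+.03*np.sin(t),.207))
        j=bot.ik(q,rot(p[2]-t+ty)); o.append(None if j is None else np.round(j,2))
    print(ty); print(np.array(o,dtype=object))
k=T(p,(0,-.095,.26)); print(k,[bot.ik(k,rot(a)) for a in(0,.8,1.57,-.8)])
E
```

```text
[ 0.5044 -0.0153 -0.1546  0.2824]
[[-0.7256 -0.2868]
 [-1.0818 -0.372 ]
 [-0.5541 -0.4283]
 [-0.2321 -1.3082]
 [-1.1123 -0.2085]
 [ 1.3306 -2.0085]
 [-1.7167  2.5116]
 [ 0.7203  1.0223]
 [-0.2709 -0.5641]
 [-2.9689 -1.4852]
 [-4.8735  0.0307]
 [-0.5678  0.83  ]
 [-2.5087 -0.513 ]
 [-3.5012  0.0364]
 [-2.2925 -1.9906]
 [-1.1462 -0.4392]]
0
[[-0.47 0.64 0.21 1.91 -0.21 0.62 -2.14]
 [-0.5 0.66 0.28 1.87 -0.28 0.65 -2.33]
 [-0.52 0.69 0.35 1.83 -0.35 0.69 -2.53]
 [-0.59 0.73 0.51 1.8 -0.51 0.74 -2.63]
 [0.35 0.98 -1.26 1.73 1.0 1.22 2.0]
 [0.37 0.99 -1.26 1.72 1.0 1.23 1.76]]
1.5707963267948966
[[-0.19 0.63 -0.26 1.89 0.26 0.65 -1.04]
 [-0.22 0.65 -0.18 1.85 0.18 0.66 -1.23]
 [-0.25 0.66 -0.11 1.81 0.11 0.67 -1.41]
 [-0.28 0.67 -0.03 1.78 0.03 0.69 -1.59]
 [-0.3 0.68 0.04 1.76 -0.04 0.7 -1.76]
 [-0.31 0.69 0.12 1.75 -0.11 0.71 -1.94]]
3.141592653589793
[[0.09 0.71 -0.73 1.88 0.65 0.8 0.14]
 [0.05 0.71 -0.66 1.84 0.59 0.8 -0.06]
 [0.02 0.71 -0.58 1.8 0.53 0.79 -0.24]
 [-0.0 0.71 -0.51 1.77 0.47 0.78 -0.43]
 [-0.02 0.71 -0.43 1.75 0.4 0.78 -0.61]
 [-0.04 0.7 -0.35 1.74 0.33 0.76 -0.79]]
-1.5707963267948966
[[0.31 0.93 -1.26 1.87 0.99 1.15 1.38]
 [0.31 0.95 -1.26 1.82 0.99 1.17 1.14]
 [0.31 0.96 -1.26 1.78 0.99 1.19 0.9]
 [0.21 0.82 -0.92 1.76 0.78 0.97 0.86]
 [0.2 0.81 -0.85 1.74 0.73 0.95 0.66]
 [0.19 0.79 -0.78 1.72 0.68 0.92 0.46]]
[ 0.4898 -0.1092  0.26  ] [array([ 0.1567,  0.5135, -0.0451,  1.9237,  0.0342,  0.7052, -1.4794]), array([ 0.3046,  0.5224, -0.2738,  1.9162,  0.2038,  0.7296, -0.8578]), array([ 0.4419,  0.5471, -0.4916,  1.9094,  0.3596,  0.7724, -0.2509]), array([-0.0033,  0.5229,  0.204 ,  1.9317, -0.1573,  0.7021, -2.0762])]
```

```bash
python3 - <<'E'
from h import *
np.set_printoptions(precision=3,suppress=True)
p=np.load("pose.npy"); z=.207
def F(t,d,z=z,r=.05): return T(p,(r*np.sin(t)-d*np.cos(t),.095+r*np.cos(t)+d*np.sin(t),z)), rot(p[2]-t+np.pi/2)
bot.gripper_to(0.0)
e=bot.read_ee_pos(); bot.servo_line([e[0],e[1],.33],v=.3)
bot.reach(*F(.1,.048,.33))
q,_=F(.1,.048); print("down",bot.servo_line(q,v=.12,max_force=6),bot.read_ee_pos(),q,bot.read_force())
hit=False
for t in np.arange(.1,1.76,.15):
    hit=bot.servo_line(*F(t,.020),v=.1,max_force=8)
    print(round(t,2),hit,np.array(bot.read_force()))
    if hit: break
print(bot.read_ee_pos(),bot.read_time_s())
cv2.imwrite("pics/t2.png",cv2.resize(bot.camera("top")[110:260,220:420],None,fx=3,fy=3,interpolation=2))
E
```

```text
down False [0.486 0.139 0.208] [0.485 0.139 0.207] [-0.361  0.768  1.379]
0.1 False [-0.577  0.715  0.185]
0.25 False [-0.171  0.118  0.081]
0.4 False [ 0.181 -0.085  0.669]
0.55 False [ 0.403  0.512 -0.244]
0.7 False [-0.123 -0.161 -0.17 ]
0.85 False [ 0.307  0.736 -0.173]
1.0 False [ 0.114 -0.181  0.201]
1.15 False [ 0.061 -0.11  -0.554]
1.3 False [-0.432  1.047 -0.67 ]
1.45 False [ 0.342 -0.749 -0.743]
1.6 True [1.205 1.714 1.01 ]
[0.572 0.092 0.207] 9.3833
```

View pics/t2.png

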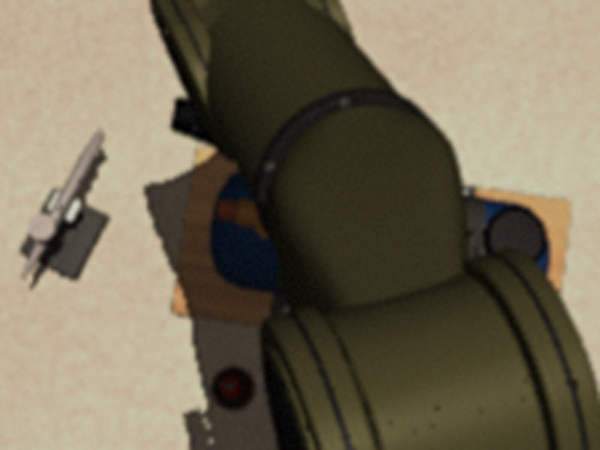

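```bash
python3 - <<'E'
from h import *
np.set_printoptions(precision=3,suppress=True)
p=np.load("pose.npy")
e=np.array(bot.read_ee_pos()); d=T(p,(0,1,0))-T(p,(0,0,0))
bot.servo_line(e+.015*d,v=.1); e=np.array(bot.read_ee_pos()); bot.servo_line([e[0],e[1],.30],v=.25)
bot.reach([.4915,-.111,.29],rot(p[2]+np.pi/4))
a=bot.camera("scene"); b=bot.camera("top")
for n in("top","scene"):
    for t,z in(("tap_end",.2),("tap_pivot",.2),("knob_top",.24)):
        for q in bot.spot_point(n,t)[:2]: print(n,t,round(q["p"],2),q["point"],at_z(n,q["point"],z))
im=np.vstack([cv2.resize(a[120:280,200:400],None,fx=3,fy=3,interpolation=2)])
cv2.imwrite("pics/s3.png",im); cv2.imwrite("pics/t3.png",cv2.resize(b[130:250,260:430],None,fx=4,fy=4,interpolation=2)); print(bot.read_time_s())
E
```

```text
top tap_end 0.75 [152.6, 311.5] [0.585 0.074 0.2  ]
top tap_pivot 0.73 [180.9, 306.0] [0.516 0.088 0.2  ]
top tap_pivot 0.28 [197.9, 343.3] [0.474 0.    0.2  ]
top knob_top 0.54 [189.1, 391.7] [ 0.487 -0.109  0.24 ]
top knob_top 0.36 [179.7, 306.2] [0.513 0.087 0.24 ]
scene tap_end 0.64 [222.8, 277.3] [0.589 0.07  0.2  ]
scene tap_end 0.2 [147.9, 241.6] [ 0.458 -0.142  0.2  ]
scene tap_pivot 0.48 [201.2, 304.3] [0.511 0.079 0.2  ]
scene knob_top 0.67 [148.5, 238.8] [ 0.496 -0.11   0.24 ]
11.65
```

View pics/s3.png

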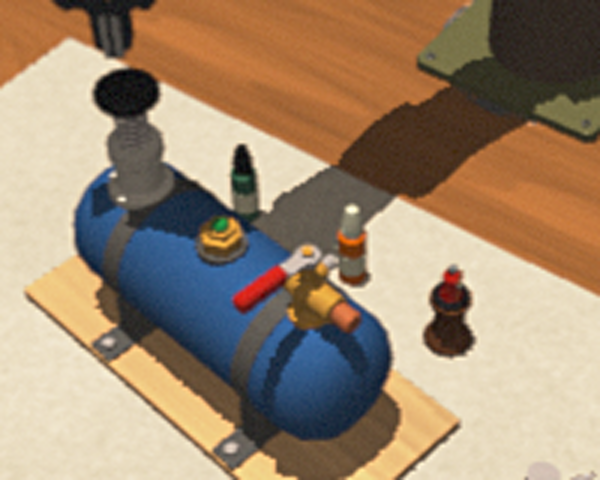

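View pics/t3.png

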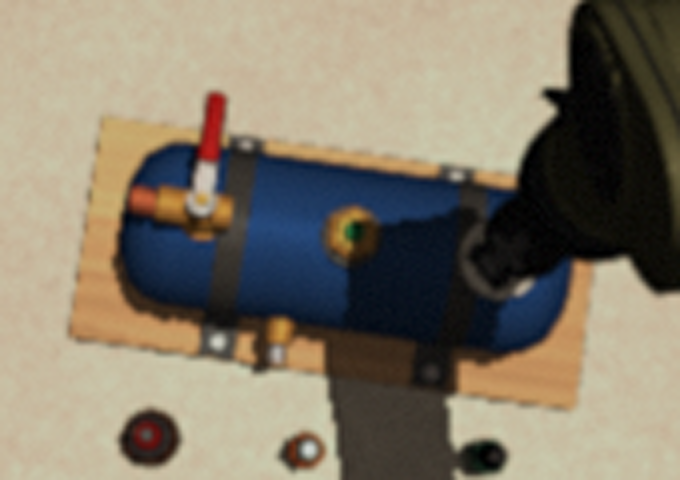

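```bash
cat > stroke.py <<'E'
import sys
from h import *
np.set_printoptions(precision=4,suppress=True)
X,Y=.4915,-.111
for i in range(int(sys.argv[1])):
    bot.servo_line([X,Y,.268],v=.2)
    h=bot.servo_line([X,Y,.2265],v=.1,max_force=20)
    f=np.array(bot.read_force())
    if not h: h=bot.servo_line([X,Y,.2225],v=.04,max_force=10)
    print(h,np.array(bot.read_ee_pos()),f,np.array(bot.read_force()))
    bot.servo_line([X,Y,.272],v=.15); bot.hold(.2)
print(bot.read_force(),bot.read_time_s())
cv2.imwrite(sys.argv[2],cv2.resize(bot.camera("scene")[130:230,210:330],None,fx=4,fy=4,interpolation=2))
E
python3 stroke.py 2 pics/s4.png
```

```text
True [ 0.4934 -0.1111  0.2292] [-1.1434  0.1045 10.8817] [-1.1434  0.1045 10.8817]
True [ 0.4928 -0.1111  0.2292] [-1.4902  0.4449 10.0011] [-1.4902  0.4449 10.0011]
[ 0.7774 -0.0367  0.1196] 14.3417
```

View pics/s4.png

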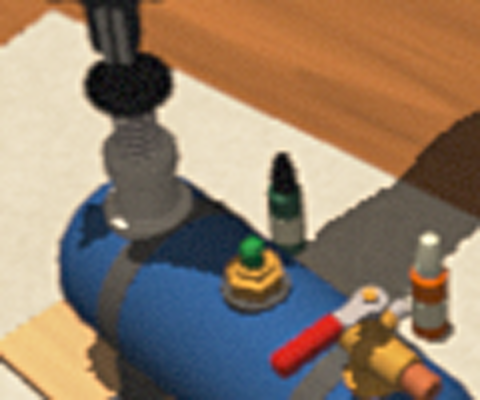

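The pin has clearly risen: its green top is now at about crop (252,245). Each stroke bottoms out at about 30 mm and the lever is still crosswise, so I'll keep pumping.

```bash
python3 stroke.py 3 pics/s5.png
```

```text
True [ 0.4929 -0.1111  0.2292] [-2.8601  0.2987  9.5233] [-2.8601  0.2987  9.5233]
True [ 0.4929 -0.1111  0.2292] [-2.1447 -0.7337 10.5222] [-2.1447 -0.7337 10.5222]
True [ 0.4929 -0.1111  0.2292] [-3.2549  0.0599  9.8116] [-3.2549  0.0599  9.8116]
[ 0.203  -0.4445 -0.2628] 18.3917
```

View pics/s5.png

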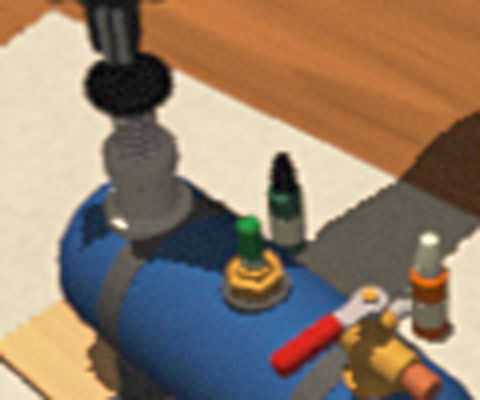

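The pin is higher, with its top at crop (248,222), but no white band shows yet. I'll do three more strokes, since extra ones do no harm, then back the hand off.

```bash
python3 stroke.py 3 pics/s6.png; python3 - <<'E'
from h import *
bot.servo_line([.4915,-.111,.33],v=.2); bot.reach([.35,-.4,.35],rot(.6))
a=bot.camera("scene")
cv2.imwrite("pics/s7.png",cv2.resize(a[110:310,200:400],None,fx=3,fy=3,interpolation=2)); print(bot.read_time_s())
E
```

```text
True [ 0.4929 -0.1111  0.2292] [-2.3748  0.3411 10.1124] [-2.3748  0.3411 10.1124]
True [ 0.4929 -0.111   0.2292] [-2.147   0.2332 10.6052] [-2.147   0.2332 10.6052]
True [ 0.4929 -0.1111  0.2292] [-2.4638 -0.5199 10.1775] [-2.4638 -0.5199 10.1775]
[ 0.6595  0.0165 -0.031 ] 22.4417
24.2083
```

View pics/s7.png

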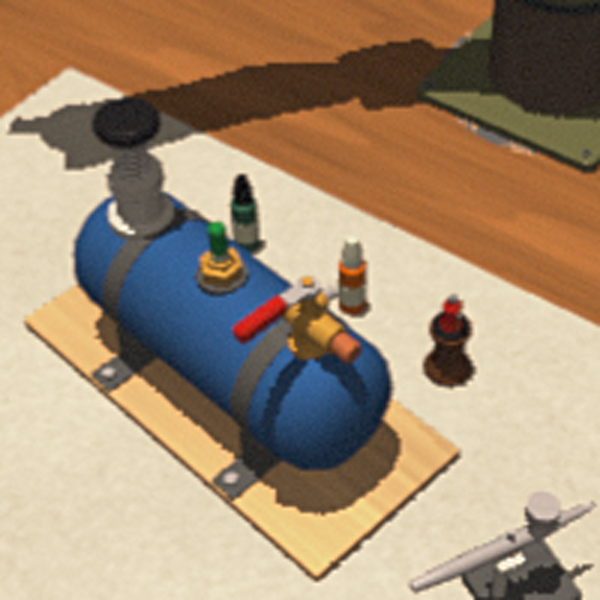

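```bash
python3 - <<'E'
from h import *
p=np.load("pose.npy")
for h in (.162,.172,.18,.19): print(h,proj("scene",T(p,(0,0,h))))
for f,s,r0,c0 in(("s3",3,120,200),("s4",4,130,210),("s5",4,130,210),("s6",4,130,210),("s7",3,110,200)):
    a=cv2.imread(f"pics/{f}.png").astype(int); b,g,r=a[...,0],a[...,1],a[...,2]
    m=(g>r+35)&(g>b+25); ys,xs=np.nonzero(m)
    k=(abs(xs/s+c0-273)<8)&(ys/s+r0>170)&(ys/s+r0<205)
    print(f,ys[k].min()/s+r0,ys[k].max()/s+r0,xs[k].mean()/s+c0)
a=cv2.imread("pics/s6.png")[190:320,190:320]; cv2.imwrite("pics/c.png",cv2.resize(a,None,fx=4,fy=4))
for n in("scene",):
  for t in("tap_end","tap_pivot"):
    q=bot.spot_point(n,t)[0]; print(t,q["p"],q["point"],at_z(n,q["point"],.2))
bot.camera("top")
for t in("tap_end","tap_pivot","pin_top"):
    q=bot.spot_point("top",t)
    if q: print(t,q[0]["p"],q[0]["point"],at_z("top",q[0]["point"],.2))
E
```

```text
0.162 [193.44504235 272.43891783]
0.172 [190.30124479 272.10543163]
0.18 [187.75249538 271.83492008]
0.19 [184.52349953 271.49202217]
s3 179.0 196.66666666666669 274.09316770186336
s4 178.75 195.75 273.21271510516254
s5 179.0 194.5 272.53566576086956
s6 179.0 194.5 272.614527027027
s7 179.0 194.33333333333331 272.5738161559889
tap_end 0.53 [223.9, 273.9] [0.59557563 0.0659152  0.2       ]
tap_pivot 0.77 [204.3, 300.4] [0.52260053 0.07725445 0.2       ]
tap_end 0.72 [152.4, 313.9] [0.58522457 0.06800774 0.2       ]
tap_pivot 0.54 [179.7, 309.5] [0.51887675 0.07977672 0.2       ]
pin_top 0.45 [187.4, 346.4] [ 0.49869374 -0.00802506  0.2       ]
```

View pics/c.png

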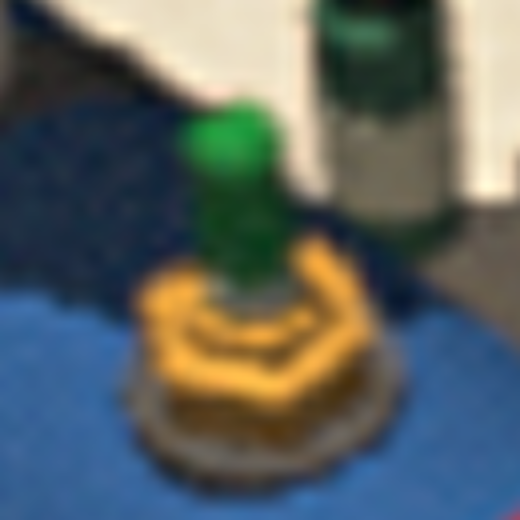

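The close-up shows the pin's top about 32 mm above its housing, with the band (white, in shade) showing at its foot. It hasn't risen any further since stroke 5. The lever is crosswise (about -0.155 rad, same as the tank's yaw), the knob is up and the hand is clear.

```bash
python3 -c "
from plant import bot
print(bot.hand_in())"
```

```text
the job is handed in; nothing more can be done
None
```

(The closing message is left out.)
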